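# Snap the lock-out hook onto the eye of the sloped bracket

## Task

The thermal cycler is out of service: take the snap hook with the red grip tab out of its grey parking stand and press it, mouth first, square to the sloped face, onto the steel eye of the yellow lock-out bracket, until the sprung gate lets the eye pass and snaps shut behind it. Then let go, so that the closed hook stays on the eye by itself, and leave the vials and the marker where they are.

Things in the scene. Friction and masses are not known exactly. Their poses are not given: they have to be found in the camera images.
- snap_hook: Loose snap hook, 104 mm long in z, 46 mm wide in x, 0.06 kg. Origin: middle of its lower (mouth) end; z runs from the mouth up to the grip tab, y is across its thickness. Starts upright, mouth down, in hook_stand, its axes along the stand's. Flared feet at z = 0, mouth narrowest at z = 12 mm (clear x = -10 to +10), then the loop. A bar can enter the loop only through the mouth.
- hook_grip (a point): Middle of the hook's red flat grip tab, at (0, 0, 85) mm of the hook. The tab is 34 mm in x, 12 mm thick in y and spans z = 62 to 104 mm: grasp it across its thickness, jaws closing along the hook's y.
- hook_loop (a point): Middle of the hook's loop, at (0, 0, 35) mm of the hook. The loop is 8 mm round steel bent in the x-z plane, 28 mm clear in x, its inner top at z = 52 mm: the eye's bar centre meets that top at z = 48.5 mm. Once the bar's centre is above about z = 42 mm the gate is free to snap shut under it.
- snap_gate (a joint): Angle of the brass gate (21.5 mm long, 5.4 mm thick) across the mouth, rad. Hinged at x = -13, z = 12 mm of the hook; 0 = shut (sloping up to z = 17 mm at x = +8), grows inward (upward) to 1.4; cannot open outward. Spring: 0.04 N m shut, 0.11 N m fully open, so a bar needs about 3 to 8 N to pass.
- lockout_bracket: Yellow sheet bracket, fixed; base x = -52 to +60, y = -45 to +45 mm, origin under it, z up. Its face (middle at (12, 0, 56) mm) slopes down to its -x, which looks to the robot's left within 25 deg; outward normal (-sin 35 deg, 0, cos 35 deg). A flat guard (70 mm wide in y), square to the face, 39 mm uphill of the eye, 95 mm tall, leans over the eye to z = 160 mm: come in along the normal.
- eye_bar (a point): Centre of the free bar of the steel eye on the bracket (at (-17.8, 0, 98.6) mm in the bracket's frame, 52 mm from the face along its normal). The bar is 7 mm thick and runs along the bracket's y; its two legs, 41 mm apart between centres (34 mm clear), run square to the sloped face.
- hook_stand: Grey parking stand, fixed to the table, base 84 x 60 x 6 mm, 36 mm high. Origin: under its centre, z up. Its slot, open at the top, 48 mm along x and 10.5 mm along y, floor at z = 8 mm, holds the hook's lower 28 mm; the hook leaves it straight upward.
- vial_1: Small amber vial with a white cap, 24 mm diameter, 52 mm high, standing behind the high side of the bracket. Origin under its centre. Bystander.
- vial_2: Small vial with a white cap, 21 mm diameter, 46 mm high, standing beside the parking stand. Origin under its centre. Bystander.
- marker_1: Marker pen lying on the table between the bracket and the robot, 128 mm long, 12 mm thick. Origin under its centre, x along it. Bystander.
Mind the look-alikes: they are no part of the job. Of the things that look like the snap_hook, the middle-sized one is meant.

How it is judged:
On the way, in this order (a step that is already met when the one before it is completed fails the run):
1. the hook has been lifted out of the stand's slot (z of snap_hook in the frame of hook_stand above 0.04 m), for 0.1 s.
2. the eye presses the gate open (more than 0.4 rad) (value of joint snap_gate above 0.4 rad and distance between eye_bar and snap_hook below 0.05 m).
At the end, for the whole second after the job is handed in: The eye's bar is inside the hook's loop (the bar's centre within 22 mm of the hook's axis in x and y, between 13 and 56 mm above its mouth end along the hook's z), the gate is shut (under 0.15 rad), the hook is released and at rest (under 0.03 m/s and 0.5 rad/s) (x of eye_bar in the frame of snap_hook between -0.022 and 0.022 m and y of eye_bar in the frame of snap_hook between -0.022 and 0.022 m and z of eye_bar in the frame of snap_hook between 0.013 and 0.056 m and value of joint snap_gate below 0.15 rad and linear speed of snap_hook below 0.03 m/s and angular speed of snap_hook below 0.5 rad/s); the robot touches nothing.
It fails at once if the vial by the bracket is moved more than 30 mm (distance of vial_1 from where it was at the start of the episode above 0.03 m).
It fails at once if the vial by the stand is moved more than 30 mm (distance of vial_2 from where it was at the start of the episode above 0.03 m).
It fails at once if the marker is moved more than 30 mm (distance of marker_1 from where it was at the start of the episode above 0.03 m).
It also fails if it takes over 51 s, if anything falls off the work surface, if the arm or the gripper's body presses on something with over 40 N, if the wrist force passes 120 N, or if a joint passes its speed limit or range.

## Robot

A 7-joint arm with a two-finger parallel gripper is mounted at the origin on a cart in front of the work surface, level with it; the furniture and walls round the work are solid. World frame = base frame: x ahead of the robot, y to its left, z up, the work surface at z = 0. Lengths are in m, angles in rad, forces in N, time in s.
With the tool pointing down it reaches from about 0.4 to 0.875 m from the base axis. Payload 19.3 kg.
Tool frame: the origin (TCP) lies at the very end of the fingers, on their centre line; the grasp point (between the pads) lies 19 mm behind it; z points along the fingers, y is the line along which they close (so a half turn about z gives the same grasp; the last joint's range is limited). The gripper opens to 85 mm and grips with 20 to 120 N. Pads are 22 mm wide; open, the fingers measure 114 mm over their backs; the gripper's body (76 mm by 85 mm) begins 54 mm behind the grasp point. The pads swing forward as they close: fully open they stand 13 mm farther back than shut.
Start: joints at [1.212, 0.521, -0.036, 1.599, 0.021, 1.021, -0.113], TCP at [0.178, -0.599, 0.231] pointing down, gripper open.
Joint ranges: [-2.91, 2.91], [-0.3, 2.13], [-1.5, 1.42], [0.17, 2.43], [-1.26, 4.41], [0.16, 1.93], [-2.52, 2.52]. Speed limits (rad/s): [1.89, 1.89, 2.39, 2.39, 3.01, 3.01, 3.01].

## Interface

Orientations are given as [roll, pitch, yaw] about the fixed x, y, z axes, in that order (R = Rz(yaw) Ry(pitch) Rx(roll)).
In Python, from workcell import bot gives the robot as it stands. The module is installed in compiled form; this text tells all that it offers.
- The arm moves only by the tool apply_moves, never from a script. Its arguments are lists of equal length, an entry for each row: "claw": the finger opening in m, from 0 to 0.0854; "xyz": the shift along the tool's x, y, z in m, a list of three; "twist": the turn, a rotation vector about the tool's x, y, z in rad, a list of three. A call has 1 to 20 rows; each row shifts and turns the commanded pose from where the row before left it, along the tool's axes as they then stand; what a row does not reach is not made up. A row lasts 1/10 s, in which the tool goes at most 50 mm and 8.59 degrees, less where a joint would pass 70% of its speed; a pose out of reach is approached as far as the arm can. A call with a gripper value outside its range is refused whole. The fingers move at their own pace and stop on an object; "force" is the grip in N (left out, the last holds). Time passes only in rows, so rows that do not move let the fingers close. It gives the time, the measured TCP pose, the force, the opening and the grip force at its end, in the units of the state.
- bot.observe(): the state, without advancing time (a new reading comes with each control period).
- bot.grab_frame(name): name is "scene" or "top"; returns a dict with "img" (420x560x3 uint8, red, green, blue), "vfov" (degrees; the focal length in pixels is half the picture's height over the tangent of half this angle, whatever the lens; pixels are square), "cx", "cy" (the principal point, pixels), "distortion" ([k1, k2, p1, p2, k3] as OpenCV has them; the pictures are not rectified), "view" (4x4, takes a point from world to camera coordinates). Camera axes: x right, y up, looking along -z (the intrinsics and any distortion apply to the point x, -y, -z); pixel columns grow to the right and rows downward; lengths in m; the calibration is good to about 2 mm. A picture is of the moment at which its call begins. There is no depth.
- bot.job_done(): hands the job in; it is judged then, once.
Trained networks look in the newest picture that a camera, given by its name, has taken for a name from the list of things; names that differ only in an ending like _2 or _b are one class to them, and where a whole thing is asked for, a point or a joint stands for the part that bears it (a point fixed in the world has none). Each returns a list of dicts, best first, with "score" (0 to 1); they miss things now and then, are a little off and sometimes report something else, mostly with a low value. They report only what shows in the picture. A call takes as long as a camera call. They do not tell look-alikes from the thing itself.
- bot.find_in(camera, query): "position" ([x, y, z] in m, in world coordinates, good to about 4 mm: the middle of the surface that is visible of it).
The state is a dict: "clock": time; "qpos": joint angles; "qd": joint speeds; "joint_efforts": joint torques, N m; "position": TCP position; "tool_rot": TCP orientation; "force": force on the tool from outside, world axes, zero at the start; "moment": the same for the moment, N m; "grip_width": finger opening in m; "finger_force": force on a finger pad.
Only numpy, scipy, OpenCV 4.12 (cv2) and the standard library are available. Lean on these libraries where they do the work, as an engineer would, in place of code of your own. Each camera call takes 0.05 s, during which the arm holds its last target. There are 200 camera calls.

## Working session

There is one attempt and no reset: what is moved stays moved. The work goes in short steps, Python scripts to look and compute and a tool call to move; the robot and the scene stay as the last step left them, time stands still between calls to the robot, and variables do not carry over. Pictures are saved under pics/ and viewed, at most 10 in all, crops included, and the job is handed in when it is done.

Besides the shell and the picture viewer there is one more tool, called in YAML: its name, and indented under it one key for each argument. apply_moves: Moves the arm, as the interface text tells. Its arguments: {"type":"object","properties":{"claw":{"type":"array"},"xyz":{"type":"array"},"twist":{"type":"array"},"force":{"type":"number"}},"required":["claw","xyz","twist"]}

```bash
mkdir -p pics
cat > h.py <<'E'
from workcell import bot
import numpy as np, cv2
from scipy.spatial.transform import Rotation as R
from scipy.optimize import least_squares
def K(f):
    F=f["img"].shape[0]/2/np.tan(np.radians(f["vfov"])/2)
    return np.array([[F,0,f["cx"]],[0,F,f["cy"]],[0,0,1]])
def proj(f,P):
    V=np.array(f["view"]);P=np.atleast_2d(P)
    c=(P@V[:3,:3].T+V[:3,3])*[1,-1,-1]
    return cv2.projectPoints(c.reshape(-1,1,3),np.zeros(3),np.zeros(3),K(f),np.array(f["distortion"],float))[0].reshape(-1,2)
def ray(f,uv):
    V=np.array(f["view"]);p=cv2.undistortPoints(np.array(uv,float).reshape(-1,1,2),K(f),np.array(f["distortion"],float)).reshape(-1,2)
    d=np.c_[p[:,0],-p[:,1],-np.ones(len(p))]@V[:3,:3]
    return -V[:3,:3].T@V[:3,3],d
def atz(f,uv,z):
    o,d=ray(f,uv);return o+d*((z-o[2])/d[:,2])[:,None]
def save(n,img): cv2.imwrite(n,cv2.cvtColor(img,cv2.COLOR_RGB2BGR))
E
python3 - <<'E'
from h import *
import pickle
fs={c:bot.grab_frame(c) for c in("scene","top")}
pickle.dump(fs,open("f0.pkl","wb"))
for c,f in fs.items():
    save(f"pics/{c}0.png",f["img"]); print(c,f["vfov"],f["distortion"],"cam at",ray(f,[[280,210]])[0].round(3))
    for q in("snap_hook","hook_grip","hook_loop","lockout_bracket","eye_bar","hook_stand","vial_1","marker_1"):
        print(q,[(np.round(d["position"],3).tolist(),round(d["score"],2),proj(f,d["position"])[0].round().tolist()) for d in bot.find_in(c,q)])
print(bot.observe())
E
```

```text
scene 56.57474996812698 [-0.05723001  0.          0.          0.          0.        ] cam at [-0.005 -0.4    0.6  ]
snap_hook [([0.451, 0.419, 0.086], 0.93, [200.0, 185.0]), ([0.476, 0.176, 0.048], 0.77, [268.0, 231.0]), ([0.462, 0.275, 0.081], 0.72, [236.0, 205.0])]
hook_grip [([0.456, 0.417, 0.084], 0.89, [202.0, 185.0]), ([0.461, 0.269, 0.087], 0.76, [237.0, 205.0]), ([0.478, 0.178, 0.048], 0.53, [268.0, 230.0]), ([0.57, -0.167, 0.038], 0.35, [414.0, 289.0])]
hook_loop [([0.462, 0.274, 0.079], 0.81, [237.0, 206.0]), ([0.457, 0.26, 0.014], 0.72, [241.0, 231.0]), ([0.478, 0.175, 0.05], 0.64, [268.0, 230.0])]
lockout_bracket [([0.547, -0.088, 0.052], 0.65, [377.0, 270.0])]
eye_bar [([0.55, -0.086, 0.055], 0.84, [377.0, 267.0])]
hook_stand [([0.455, 0.259, 0.014], 0.69, [240.0, 231.0]), ([0.46, 0.271, 0.082], 0.65, [237.0, 206.0])]
vial_1 [([0.57, -0.167, 0.037], 0.67, [414.0, 289.0])]
marker_1 [([0.414, -0.045, 0.007], 0.56, [317.0, 307.0])]
top 43.116107440106774 [-0.14181212  0.          0.          0.          0.        ] cam at [0.224 0.114 1.466]
snap_hook [([0.455, 0.427, 0.122
[... 978 characters left out ...]
ray([ 1.21180647,  0.52140272, -0.03628635,  1.59951072,  0.02120876,
        1.02113006, -0.11283179]), 'qd': array([-1.93050531e-03, -6.59073484e-04, -6.52753299e-04,  1.02811297e-03,
       -2.23742723e-03,  9.02653431e-04, -7.98869495e-06]), 'joint_efforts': array([-1.89530285e-03, -9.26877666e+01,  1.97675720e+00, -3.70247769e+01,
        1.79344683e-02,  1.77541719e-03, -4.34413278e-05]), 'position': array([ 0.17795341, -0.59910608,  0.2312854 ]), 'tool_rot': array([-3.14152806e+00,  1.98369085e-05,  2.88708083e-01]), 'force': array([-0.90426403, -0.18005144,  0.46433776]), 'moment': array([ 0.04746143, -0.0005352 ,  0.05102885]), 'finger_force': 0.0, 'grip_width': 0.08580426679359138}
```

View pics/scene0.png

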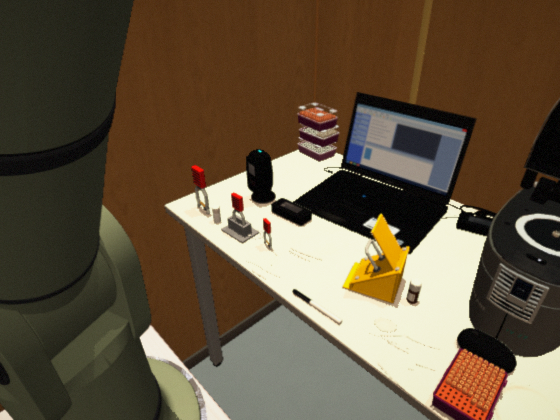

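View pics/top0.png

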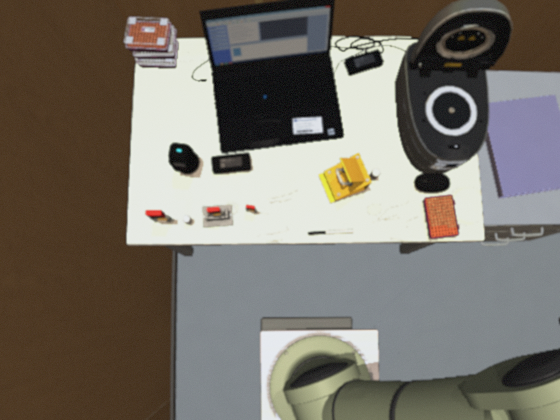

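Scene picture: there are three red-tab hooks. The large one is at (200,185), the middle one at (237,205) in a grey stand, and the small one at (267,230). The middle one is meant, both by size and by the stand. The bracket is at (377,267), the marker at (317,307) and the vials at (215,213) and (414,291). The top view shows the same hooks at (155,213), (215,211) and (251,208), and the bracket at (345,178). I'll confirm with an enlarged crop.

Run:
```python
from h import *
import pickle
fs=pickle.load(open("f0.pkl","rb"))
def crop(c,u,v,w=50,h=37,s=8):
    im=fs[c]["img"][v:v+h,u:u+w]; im=cv2.resize(im,None,fx=s,fy=s,interpolation=cv2.INTER_CUBIC)
    for i in range(0,w,10): cv2.putText(im,str(u+i),(i*s,10),0,.35,(0,0,255),1); cv2.line(im,(i*s,0),(i*s,h*s),(0,0,255) ,1) if 0 else None
    for j in range(0,h,10): cv2.putText(im,str(v+j),(0,j*s+4),0,.35,(0,0,255),1)
    return im
a=crop("top",192,195);b=crop("top",320,150);
c=cv2.resize(crop("scene",190,160,90,84,5),(400,296)) if 0 else crop("scene",215,190,50,51,8);d=crop("scene",340,212,80,96,5)
c=cv2.copyMakeBorder(c,0,0,0,0,0)
H=300
img=np.zeros((600,800,3),np.uint8)
img[:296,:400]=a;img[:296,400:]=b
c=c[:304];img[296:296+304,:400]=c[:304]
d=crop("scene",340,212,100,76,4)
img[296:600,400:]=d
save("pics/crop1.png",img)
```

```text
(no output)
```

View pics/crop1.png

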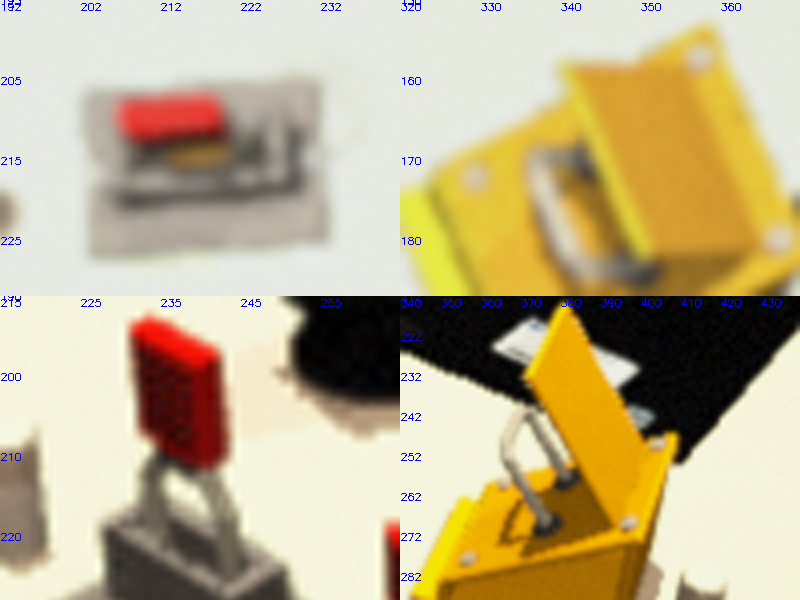

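The top-left and bottom-left tiles confirm it: the middle hook stands upright in the grey stand, with its tab top at top-px (213.5,209.5). The eye bar runs from top-px (337,170) to (342,183). Next I fit the poses.

```bash
cat > fit.py <<'E'
from h import *
import pickle
fs=pickle.load(open("f0.pkl","rb"))
T,S=fs["top"],fs["scene"]
def pose(p,P): return R.from_euler("z",p[2]).apply(np.atleast_2d(P))+[p[0],p[1],0]
def fit(obs,p0):
    f=lambda p:np.concatenate([(proj(fs[c],pose(p,P))-uv).ravel() for c,P,uv in obs])
    r=least_squares(f,p0,loss="soft_l1"); return r.x,f(r.x).reshape(-1,2).round(1)
a=lambda x,y:(192+x/8-.5,195+y/8-.5); b=lambda x,y:(320+(x-400)/8-.5,150+y/8-.5)
c=lambda x,y:(215+x/8-.5,190+(y-296)/8-.5); d=lambda x,y:(340+(x-400)/4-.5,212+(y-296)/4-.5)
# stand, yaw ~ -90 : x -> world -y (image right), y -> world x (up)
st=[("top",[-.042,.030,.006],a(85,92)),("top",[.042,.030,.006],a(322,80)),("top",[.042,-.030,.006],a(328,240)),("top",[-.042,-.030,.006],a(90,258))]
ps,e=fit(st,[.455,.275,-1.57]); print("stand",ps.round(4),e.tolist())
tab=[[x,y,.112] for x in(-.017,.017) for y in(-.006,.006)]
print("tab top px(crop a)",((proj(T,pose(ps,tab))+.5-[192,195])*8).round().tolist())
print("tab front px(crop c)",((proj(S,pose(ps,[[x,-.006,z] for x in(-.017,.017) for z in(.070,.112)]))+.5-[215,190])*8+[0,296]).round().tolist())
s,co=np.sin(np.radians(35)),np.cos(np.radians(35))
F=lambda u,y,n:[.012+u*co-n*s,y,.056+u*s+n*co]
br=[("top",F(0,.0205,.052),b(535,160)),("top",F(0,-.0205,.052),b(572,268)),
 ("scene",F(0,-.0205,.052),d(508,448)),("scene",F(0,.0205,.052),d(528,412)),
 ("top",F(.039,.035,.095),b(562,68)),("top",F(.039,-.035,.095),b(648,258)),
 ("scene",F(.039,-.035,.095),d(530,376)),("scene",F(.039,.035,.095),d(565,308)),
 ("scene",F(0,-.0205,0),d(547,527)),("scene",F(0,.0205,0),d(567,480))]
pb,e=fit(br,[.55,-.07,-1.2]); print("bracket",pb.round(4),np.degrees(pb[2]),e.tolist())
print("eye",pose(pb,F(0,0,.052)).round(4))
if __name__=="__main__": pickle.dump((ps,pb),open("p.pkl","wb"))
E
python3 fit.py
```

```text
stand [ 0.4663  0.2787 -1.5197] [[-0.2, -0.2], [0.0, -0.5], [0.2, 0.6], [-0.1, 0.2]]
tab top px(crop a) [[118.0, 135.0], [117.0, 99.0], [223.0, 129.0], [221.0, 93.0]]
tab front px(crop c) [[132.0, 432.0], [121.0, 317.0], [203.0, 473.0], [193.0, 356.0]]
bracket [ 0.5597 -0.0722 -1.202 ] -68.869296911163 [[0.5, -0.4], [2.0, 0.2], [-0.7, 0.1], [-0.3, -2.0], [0.0, -0.6], [0.1, 0.5], [-1.2, 0.0], [-0.9, -1.4], [1.2, 0.2], [1.1, 0.3]]
eye [[ 0.5532 -0.0555  0.0986]]
```

Run:
```python
from fit import *
def ov(c,u,v,w,h,s,segs,p):
    im=cv2.resize(fs[c]["img"][v:v+h,u:u+w],None,fx=s,fy=s,interpolation=cv2.INTER_CUBIC)
    for A,col in segs:
        q=((proj(fs[c],pose(p,A))+.5-[u,v])*s).round().astype(int); cv2.polylines(im,[q.reshape(-1,1,2)],False,col,1)
    return im
base=[[x,y,0] for x,y in((-.052,-.045),(.06,-.045),(.06,.045),(-.052,.045),(-.052,-.045))]
segs=[(base,(0,0,255)),([F(0,-.0205,0),F(0,-.0205,.052),F(0,.0205,.052),F(0,.0205,0)],(255,0,0)),([F(.039,-.035,0),F(.039,-.035,.095),F(.039,.035,.095),F(.039,.035,0)],(0,255,0))]
img=np.zeros((600,800,3),np.uint8)
A=ov("top",317,147,57,57,7,segs,pb);B=ov("scene",342,212,70,100,6,segs,pb)
img[:399,:399]=A;img[:600,400:800]=B[:600,:400]
hs=[[(x,y,.112) for x,y in((-.017,-.006),(.017,-.006),(.017,.006),(-.017,.006),(-.017,-.006))],[(-.017,-.006,.112),(-.017,-.006,.07),(.017,-.006,.07),(.017,-.006,.112)]]
C=ov("scene",218,188,50,25,8,[(h,(0,0,255)) for h in hs],ps); img[400:600,:400]=C
save("pics/ov.png",img)
```

```text
stand [ 0.4663  0.2787 -1.5197] [[-0.2, -0.2], [0.0, -0.5], [0.2, 0.6], [-0.1, 0.2]]
tab top px(crop a) [[118.0, 135.0], [117.0, 99.0], [223.0, 129.0], [221.0, 93.0]]
tab front px(crop c) [[132.0, 432.0], [121.0, 317.0], [203.0, 473.0], [193.0, 356.0]]
bracket [ 0.5597 -0.0722 -1.202 ] -68.869296911163 [[0.5, -0.4], [2.0, 0.2], [-0.7, 0.1], [-0.3, -2.0], [0.0, -0.6], [0.1, 0.5], [-1.2, 0.0], [-0.9, -1.4], [1.2, 0.2], [1.1, 0.3]]
eye [[ 0.5532 -0.0555  0.0986]]
```

View pics/ov.png

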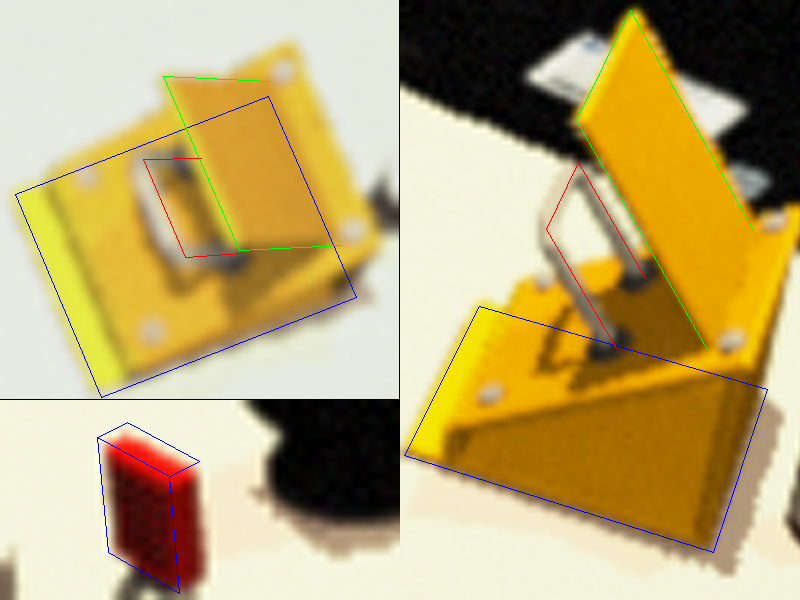

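Overlay: the base and guard outlines match in both views, and the bar is within about 1–2 px. The tab is within about 1.3 px in the scene view (bottom left). That is good enough to grasp; I'll refine hook-to-eye relatively near the eye.

apply_moves:
  claw: [0.085, 0.085, 0.085, 0.085, 0.085, 0.085, 0.085, 0.085, 0.085, 0.085, 0.085, 0.085, 0.085, 0.085, 0.085, 0.085, 0.085, 0.085, 0.085, 0.085]
  xyz:
    - [0.032, -0.012, -0.004]
    - [0.032, -0.012, -0.004]
    - [0.032, -0.012, -0.004]
    - [0.032, -0.012, -0.004]
    - [0.032, -0.012, -0.004]
    - [0.032, -0.012, -0.004]
    - [0.032, -0.012, -0.004]
    - [0.032, -0.012, -0.004]
    - [0.032, -0.012, -0.004]
    - [0.032, -0.012, -0.004]
    - [0.032, -0.012, -0.004]
    - [0.032, -0.012, -0.004]
    - [0.006, -0.026, 0]
    - [0.006, -0.026, 0]
    - [0.006, -0.026, 0]
    - [0.006, -0.026, 0]
    - [0.006, -0.026, 0]
    - [0.006, -0.026, 0]
    - [0.006, -0.026, 0]
    - [0.006, -0.026, 0]
  twist:
    - [0, 0, 0]
    - [0, 0, 0]
    - [0, 0, 0]
    - [0, 0, 0]
    - [0, 0, 0]
    - [0, 0, 0]
    - [0, 0, 0]
    - [0, 0, 0]
    - [0, 0, 0]
    - [0, 0, 0]
    - [0, 0, 0]
    - [0, 0, 0]
    - [0, 0, 0]
    - [0, 0, 0]
    - [0, 0, 0]
    - [0, 0, 0]
    - [0, 0, 0]
    - [0, 0, 0]
    - [0, 0, 0]
    - [0, 0, 0]
  force: 60

```text
clock: 2.9
position: [0.4917, -0.1377, 0.2794]
tool_rot: [3.141, -0.0, 0.289]
force: [0.8, 0.2, -0.5]
grip_width: 0.0852
finger_force: 0.0
```

apply_moves:
  claw: [0.085, 0.085, 0.085, 0.085, 0.085, 0.085, 0.085, 0.085, 0.085, 0.085, 0.085, 0.085, 0.085, 0.085, 0.085, 0.085]
  xyz:
    - [0.006, -0.026, 0]
    - [0.006, -0.026, 0]
    - [0.006, -0.026, 0]
    - [0.006, -0.026, 0]
    - [0.006, -0.026, 0]
    - [0.006, -0.026, 0]
    - [0.006, -0.026, 0]
    - [0.006, -0.026, 0]
    - [0.006, -0.026, 0]
    - [0.006, -0.026, 0]
    - [0.006, -0.026, 0]
    - [0.006, -0.026, 0]
    - [0.006, -0.026, 0]
    - [0.006, -0.026, 0]
    - [0.006, -0.026, 0]
    - [0.006, -0.026, 0]
  twist:
    - [0, 0, 0]
    - [0, 0, 0]
    - [0, 0, 0]
    - [0, 0, 0]
    - [0, 0, 0]
    - [0, 0, 0]
    - [0, 0, 0]
    - [0, 0, 0]
    - [0, 0, 0]
    - [0, 0, 0]
    - [0, 0, 0]
    - [0, 0, 0]
    - [0, 0, 0]
    - [0, 0, 0]
    - [0, 0, 0]
    - [0, 0, 0]

```text
clock: 4.5
position: [0.4653, 0.2885, 0.2794]
tool_rot: [3.142, -0.0, 0.289]
force: [-0.1, 0.6, 0.1]
grip_width: 0.0849
finger_force: 0.0
```

apply_moves:
  claw: [0.085, 0.085, 0.085, 0.085, 0.085, 0.085, 0.085, 0.085, 0.085, 0.085]
  xyz:
    - [0, 0, 0]
    - [0, 0, 0]
    - [0, 0, 0]
    - [0, 0, 0]
    - [0, 0, 0]
    - [0, 0, 0]
    - [0, 0, 0]
    - [0, 0, 0]
    - [0, 0, 0]
    - [0, 0, 0]
  twist:
    - [0, 0, -0.148]
    - [0, 0, -0.148]
    - [0, 0, -0.148]
    - [0, 0, -0.148]
    - [0, 0, -0.148]
    - [0, 0, -0.148]
    - [0, 0, -0.148]
    - [0, 0, -0.148]
    - [0, 0, -0.148]
    - [0, 0, 0]

```text
clock: 5.5
position: [0.4655, 0.2873, 0.2793]
tool_rot: [-3.141, -0.0, 1.623]
force: [0.7, 0.5, -0.0]
grip_width: 0.085
finger_force: 0.0
```

apply_moves:
  claw: [0.085, 0.085, 0.085, 0.085, 0.085, 0.085, 0.085, 0.085, 0.085, 0.085]
  xyz:
    - [-0.0095, 0, 0]
    - [0, 0, 0.026]
    - [0, 0, 0.026]
    - [0, 0, 0.026]
    - [0, 0, 0.026]
    - [0, 0, 0.026]
    - [0, 0, 0.026]
    - [0, 0, 0.026]
    - [0, 0, 0.023]
    - [0, 0, 0]
  twist:
    - [0, 0, 0]
    - [0, 0, 0]
    - [0, 0, 0]
    - [0, 0, 0]
    - [0, 0, 0]
    - [0, 0, 0]
    - [0, 0, 0]
    - [0, 0, 0]
    - [0, 0, 0]
    - [0, 0, 0]

```text
clock: 6.5
position: [0.4648, 0.2765, 0.0722]
tool_rot: [-3.138, 0.002, 1.617]
force: [0.1, -0.5, 0.9]
grip_width: 0.0849
finger_force: 0.0
```

apply_moves:
  claw: [0.03, 0.025, 0.02, 0.015, 0.01, 0.005, 0, 0, 0, 0, 0, 0]
  xyz:
    - [0, 0, 0]
    - [0, 0, 0]
    - [0, 0, 0]
    - [0, 0, 0]
    - [0, 0, 0]
    - [0, 0, 0]
    - [0, 0, 0]
    - [0, 0, 0]
    - [0, 0, 0]
    - [0, 0, 0]
    - [0, 0, 0]
    - [0, 0, 0]
  twist:
    - [0, 0, 0]
    - [0, 0, 0]
    - [0, 0, 0]
    - [0, 0, 0]
    - [0, 0, 0]
    - [0, 0, 0]
    - [0, 0, 0]
    - [0, 0, 0]
    - [0, 0, 0]
    - [0, 0, 0]
    - [0, 0, 0]
    - [0, 0, 0]
  force: 60

```text
clock: 7.7
position: [0.4662, 0.2783, 0.0747]
tool_rot: [3.141, -0.001, 1.621]
force: [1.2, 0.1, 5.6]
grip_width: 0.0112
finger_force: 60.2
```

apply_moves:
  claw: [0, 0, 0, 0, 0, 0, 0, 0, 0, 0, 0, 0]
  xyz:
    - [0, 0, -0.01]
    - [0, 0, -0.015]
    - [0, 0, -0.02]
    - [0, 0, -0.02]
    - [0, 0, -0.02]
    - [0, 0, -0.02]
    - [0, 0, -0.02]
    - [0, 0, -0.02]
    - [0, 0, -0.02]
    - [0, 0, -0.02]
    - [0, 0, -0.01]
    - [0, 0, 0]
  twist:
    - [0, 0, 0]
    - [0, 0, 0]
    - [0, 0, 0]
    - [0, 0, 0]
    - [0, 0, 0]
    - [0, 0, 0]
    - [0, 0, 0]
    - [0, 0, 0]
    - [0, 0, 0]
    - [0, 0, 0]
    - [0, 0, 0]
    - [0, 0, 0]

```text
clock: 8.9
position: [0.4661, 0.2782, 0.2709]
tool_rot: [3.14, -0.001, 1.621]
force: [0.3, -0.1, -1.6]
grip_width: 0.0112
finger_force: 59.4
```

```bash
cat > plan.py <<'E'
from h import *
import pickle
ps,pb=pickle.load(open("p.pkl","rb"))
s,co=np.sin(np.radians(35)),np.cos(np.radians(35))
Rb=R.from_euler("z",pb[2])
n=Rb.apply([-s,0,co]);yb=Rb.apply([0,1,0])
Rt=R.from_matrix(np.c_[np.cross(yb,-n),yb,-n])   # tool at bracket
def move(target,Rtar=Rt,eye=None):
    o=bot.observe();Rc=R.from_euler("xyz",o["tool_rot"])
    print("pos",o["position"].round(4),"rot",o["tool_rot"].round(4),"q",o["qpos"].round(2),"w",round(o["grip_width"],4),"F",o["force"].round(1),"t",o["clock"])
    print("target",np.round(target,4),"shift(tool)",Rc.inv().apply(target-o["position"]).round(4),"twist(tool)",(Rc.inv()*Rtar).as_rotvec().round(4))
E
python3 - <<'E'
from plan import *
eye=R.from_euler("z",pb[2]).apply([-.0178,0,.0986])+[pb[0],pb[1],0]
print(n,Rt.as_euler("xyz"))
move(eye+.0667*n+.05*n)
f=bot.grab_frame("scene");save("pics/s1.png",cv2.resize(f["img"][100:310,140:420],(784,588),interpolation=cv2.INTER_CUBIC))
E
```

```text
[-0.20677241  0.53500944  0.81915204] [3.14159265 0.61086524 1.93959667]
pos [0.4661 0.2782 0.2709] rot [ 3.1397e+00 -8.0000e-04  1.6207e+00] q [-0.14  0.42 -0.69  1.75  0.3   1.08 -0.87] w 0.0112 F [ 0.3 -0.1 -1.6] t 8.9
target [0.5291 0.0069 0.1942] shift(tool) [-0.2742  0.0493  0.0765] twist(tool) [-0.0954 -0.6061 -0.3095]
```

View pics/s1.png

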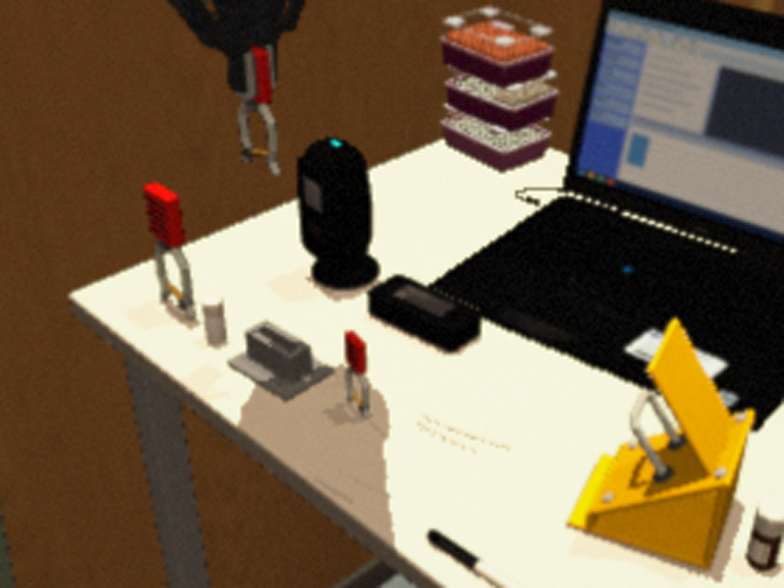

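The picture shows the middle hook lifted clear in the jaws at (258,100), gate and mouth downward, with the stand empty. Next I move it over to the bracket and tilt it.

apply_moves:
  claw: [0, 0, 0, 0, 0, 0, 0, 0, 0, 0, 0, 0, 0, 0, 0, 0, 0, 0, 0, 0]
  xyz:
    - [-0.022, 0.004, 0]
    - [-0.022, 0.004, 0]
    - [-0.022, 0.004, 0]
    - [-0.022, 0.004, 0]
    - [-0.022, 0.004, 0]
    - [-0.022, 0.004, 0]
    - [-0.022, 0.004, 0]
    - [-0.022, 0.004, 0]
    - [-0.022, 0.004, 0]
    - [-0.022, 0.004, 0]
    - [-0.022, 0.004, 0]
    - [-0.021, 0.002, 0]
    - [0, 0, 0]
    - [0, 0, 0]
    - [0, 0, 0]
    - [0, 0, 0]
    - [0, 0, 0]
    - [0, 0, 0]
    - [0, 0, 0]
    - [0, 0, 0]
  twist:
    - [0, 0, 0]
    - [0, 0, 0]
    - [0, 0, 0]
    - [0, 0, 0]
    - [0, 0, 0]
    - [0, 0, 0]
    - [0, 0, 0]
    - [0, 0, 0]
    - [0, 0, 0]
    - [0, 0, 0]
    - [0, 0, 0]
    - [0, 0, 0]
    - [-0.0159, -0.101, -0.0516]
    - [-0.0159, -0.101, -0.0516]
    - [-0.0159, -0.101, -0.0516]
    - [-0.0159, -0.101, -0.0516]
    - [-0.0159, -0.101, -0.0516]
    - [-0.0159, -0.101, -0.0516]
    - [0, 0, 0]
    - [0, 0, 0]

```text
clock: 10.95
position: [0.5246, 0.0179, 0.2684]
tool_rot: [-3.137, 0.609, 1.942]
force: [0.5, -0.4, 0.3]
grip_width: 0.0111
finger_force: 59.3
```

Run:
```python
from plan import *
eye=R.from_euler("z",pb[2]).apply([-.0178,0,.0986])+[pb[0],pb[1],0]
move(eye+.0667*n+.03*n)
```

```text
pos [0.5246 0.0179 0.2684] rot [-3.1372  0.6085  1.9422] q [-0.09  0.39 -0.54  1.93  0.85  1.22 -0.7 ] w 0.0111 F [ 0.5 -0.4  0.3] t 10.95
target [ 0.5332 -0.0038  0.1778] shift(tool) [0.0326 0.0006 0.0877] twist(tool) [-0.0028 -0.0023  0.0022]
```

apply_moves:
  claw: [0, 0, 0, 0, 0, 0, 0, 0, 0]
  xyz:
    - [0.0163, 0, 0.01]
    - [0.0163, 0, 0.01]
    - [0, 0, 0.012]
    - [0, 0, 0.012]
    - [0, 0, 0.012]
    - [0, 0, 0.012]
    - [0, 0, 0.012]
    - [0, 0, 0.008]
    - [0, 0, 0]
  twist:
    - [0, 0, 0]
    - [0, 0, 0]
    - [0, 0, 0]
    - [0, 0, 0]
    - [0, 0, 0]
    - [0, 0, 0]
    - [0, 0, 0]
    - [0, 0, 0]
    - [0, 0, 0]

```text
clock: 11.85
position: [0.5332, -0.0055, 0.1777]
tool_rot: [-3.137, 0.611, 1.941]
force: [0.2, -1.0, -0.7]
grip_width: 0.0114
finger_force: 59.3
```

Run:
```python
from plan import *
eye=R.from_euler("z",pb[2]).apply([-.0178,0,.0986])+[pb[0],pb[1],0]
move(eye+.0667*n+.03*n)
fs={c:bot.grab_frame(c) for c in("scene","top")};pickle.dump(fs,open("f1.pkl","wb"))
o=bot.observe();Rc=R.from_euler("xyz",o["tool_rot"])
def H(P): P=np.atleast_2d(P); return Rc.apply(np.c_[-P[:,0],P[:,1],.0667-P[:,2]])+o["position"]
hk=[H([(-.01,0,.012),(-.018,0,.025),(-.018,0,.052),(0,0,.056),(.018,0,.052),(.018,0,.025),(.01,0,.012)]),H([(-.023,0,0),(.023,0,0)])]
ey=Rb.apply([[-.0178,y,.0986] for y in(-.0205,.0205)])+[pb[0],pb[1],0]
out=[]
for c,(u,v,w,h,s) in dict(scene=(340,190,66,100,6),top=(310,140,66,66,6)).items():
    f=fs[c];im=cv2.resize(f["img"][v:v+h,u:u+w],None,fx=s,fy=s,interpolation=cv2.INTER_CUBIC)
    raw=im.copy()
    for A,col in [(hk[0],(0,0,255)),(hk[1],(0,255,0)),(ey,(255,0,255))]:
        q=((proj(f,A)+.5-[u,v])*s).round().astype(int);cv2.polylines(im,[q.reshape(-1,1,2)],False,col,1);print(c,q.tolist())
    out.append(im)
img=np.zeros((600,800,3),np.uint8);img[:600,:396]=out[0];img[:396,400:796]=out[1];save("pics/near.png",img)
```

```text
pos [ 0.5332 -0.0055  0.1777] rot [-3.1374  0.6109  1.9413] q [-0.09  0.52 -0.49  2.01  1.    1.09 -0.86] w 0.0114 F [ 0.2 -1.  -0.7] t 11.85
target [ 0.5332 -0.0038  0.1778] shift(tool) [ 0.0012  0.0007 -0.001 ] twist(tool) [-0.0032  0.0001  0.0014]
scene [[94, 235], [57, 211], [19, 147], [57, 122], [108, 116], [146, 182], [144, 220]]
scene [[79, 273], [194, 238]]
scene [[158, 361], [190, 294]]
top [[123, 230], [95, 239], [65, 240], [95, 222], [135, 203], [163, 203], [161, 210]]
top [[112, 243], [198, 197]]
top [[201, 262], [165, 178]]
```

View pics/near.png

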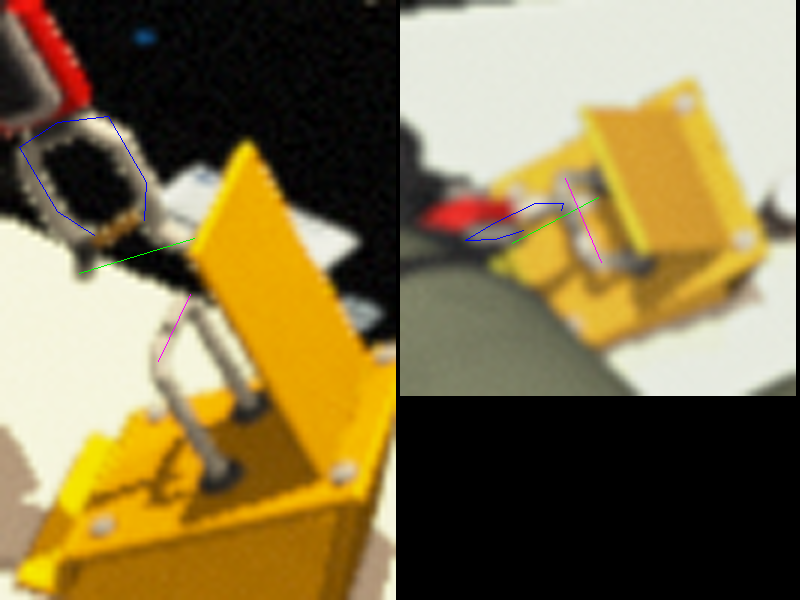

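Scene tile: the hook is slightly right of the prediction, with its left foot at (85,268) against (79,273). The eye is at (172,325), close to its prediction. In the top tile the bar lies about 10 crop px left of the prediction. I'll enlarge the top view with the tab outline drawn.

Run:
```python
from plan import *
fs=pickle.load(open("f1.pkl","rb"));o=bot.observe();Rc=R.from_euler("xyz",o["tool_rot"])
def H(P): P=np.atleast_2d(P); return Rc.apply(np.c_[-P[:,0],P[:,1],.0667-P[:,2]])+o["position"]
tab=[(-.017,-.006,.062),(.017,-.006,.062),(.017,.006,.062),(-.017,.006,.062),(-.017,-.006,.062)];tab2=[(a,b,.104) for a,b,_ in tab]
L=[(H(tab),(0,0,255)),(H(tab2),(0,0,255)),(H([(0,0,.06),(0,0,-.03)]),(0,160,0)),(Rb.apply([[-.0178,y,.0986] for y in(-.0205,.0205)])+[pb[0],pb[1],0],(255,0,255)),(H([(-.023,0,0),(.023,0,0)]),(0,200,0)),(H([(.018,-.004,.052),(.018,-.004,.025),(.018,.004,.025),(.018,.004,.052)]),(0,200,200))]
f=fs["top"];u,v,w,h,s=308,158,48,36,16
im=cv2.resize(f["img"][v:v+h,u:u+w],None,fx=s,fy=s,interpolation=cv2.INTER_CUBIC)
for A,c in L:
    q=((proj(f,A)+.5-[u,v])*s).round().astype(int);cv2.polylines(im,[q.reshape(-1,1,2)],False,c,1)
save("pics/near2.png",im)
```

```text
(no output)
```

View pics/near2.png

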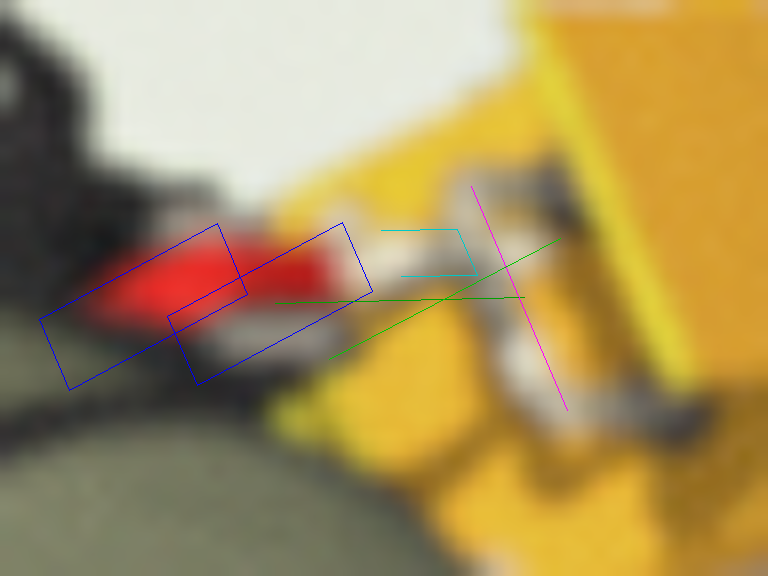

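The top tile shows the bar and the tab both about 1 px left of the prediction, so the hook-to-bar offset is only 1–2 mm, against a mouth clearance of ±6.5 mm. I'll nudge 1.5 mm downhill and press in stages.

apply_moves:
  claw: [0, 0, 0, 0, 0, 0, 0, 0, 0]
  xyz:
    - [0.0015, 0, 0]
    - [0, 0, 0.005]
    - [0, 0, 0.005]
    - [0, 0, 0.005]
    - [0, 0, 0.005]
    - [0, 0, 0.005]
    - [0, 0, 0.005]
    - [0, 0, 0.005]
    - [0, 0, 0]
  twist:
    - [0, 0, 0]
    - [0, 0, 0]
    - [0, 0, 0]
    - [0, 0, 0]
    - [0, 0, 0]
    - [0, 0, 0]
    - [0, 0, 0]
    - [0, 0, 0]
    - [0, 0, 0]
  force: 80

```text
clock: 12.85
position: [0.5399, -0.0228, 0.1484]
tool_rot: [-3.138, 0.611, 1.941]
force: [-0.6, 0.1, -0.9]
grip_width: 0.0114
finger_force: 80.0
```

apply_moves:
  claw: [0, 0, 0, 0]
  xyz:
    - [0, 0, 0.004]
    - [0, 0, 0.004]
    - [0, 0, 0.004]
    - [0, 0, 0]
  twist:
    - [0, 0, 0]
    - [0, 0, 0]
    - [0, 0, 0]
    - [0, 0, 0]

```text
clock: 13.25
position: [0.5424, -0.0283, 0.1385]
tool_rot: [-3.139, 0.61, 1.942]
force: [-2.6, 5.3, -3.0]
grip_width: 0.0107
finger_force: 80.6
```

The force is about 6.5 N downhill on the hook, so the hook sits too far uphill. I'll shift along tool +x.

apply_moves:
  claw: [0, 0, 0]
  xyz:
    - [0.002, 0, 0]
    - [0, 0, 0]
    - [0, 0, 0]
  twist:
    - [0, 0, 0]
    - [0, 0, 0]
    - [0, 0, 0]

```text
clock: 13.55
position: [0.5418, -0.0268, 0.1378]
tool_rot: [-3.139, 0.61, 1.942]
force: [-1.5, 4.5, -3.4]
grip_width: 0.0111
finger_force: 80.7
```

apply_moves:
  claw: [0, 0, 0, 0]
  xyz:
    - [0.0015, 0, 0.003]
    - [0, 0, 0.003]
    - [0, 0, 0.003]
    - [0, 0, 0]
  twist:
    - [0, 0, 0]
    - [0, 0, 0]
    - [0, 0, 0]
    - [0, 0, 0]

```text
clock: 13.95
position: [0.5431, -0.0312, 0.1292]
tool_rot: [-3.138, 0.61, 1.941]
force: [-2.2, 3.7, -3.8]
grip_width: 0.0111
finger_force: 80.2
```

apply_moves:
  claw: [0, 0, 0, 0, 0, 0]
  xyz:
    - [-0.001, 0, 0.004]
    - [0, 0, 0.004]
    - [0, 0, 0.004]
    - [0, 0, 0.003]
    - [0, 0, 0.002]
    - [0, 0, 0]
  twist:
    - [0, 0, 0]
    - [0, 0, 0]
    - [0, 0, 0]
    - [0, 0, 0]
    - [0, 0, 0]
    - [0, 0, 0]

```text
clock: 14.55
position: [0.5471, -0.0411, 0.1162]
tool_rot: [-3.139, 0.611, 1.941]
force: [-0.3, 0.2, -0.7]
grip_width: 0.011
finger_force: 80.4
```

apply_moves:
  claw: [0, 0, 0]
  xyz:
    - [0, 0, 0.002]
    - [0, 0, 0.001]
    - [0, 0, 0]
  twist:
    - [0, 0, 0]
    - [0, 0, 0]
    - [0, 0, 0]

```text
clock: 14.85
position: [0.5478, -0.0424, 0.1139]
tool_rot: [-3.139, 0.611, 1.941]
force: [-0.1, -0.1, -0.7]
grip_width: 0.011
finger_force: 80.4
```

The force fell to zero at bar depth of about 45 mm, which suggests the gate snapped shut. I'll check the picture.

Run:
```python
from plan import *
f=bot.grab_frame("scene");save("pics/seat.png",cv2.resize(f["img"][205:275,340:430],None,fx=8,fy=8,interpolation=cv2.INTER_CUBIC))
```

```text
(no output)
```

View pics/seat.png

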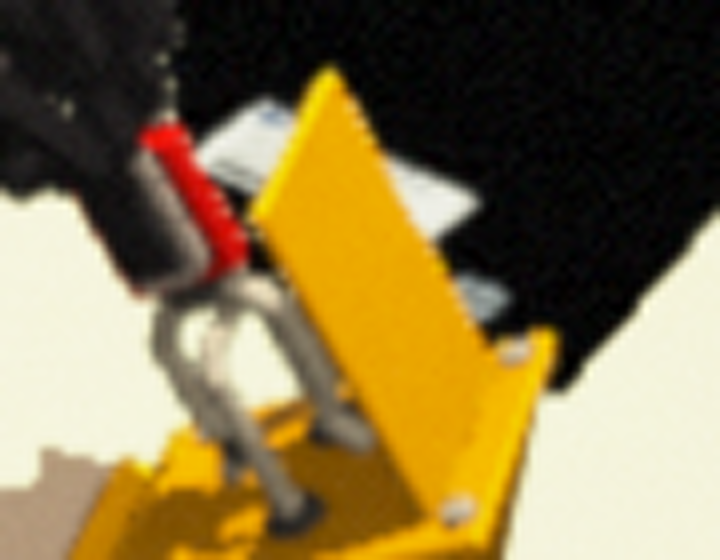

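The picture shows the eye's bar inside the top of the loop at about (215,330), with the tab still in the jaws at (195,210). The zero force agrees with the gate being free. Now I release and retreat along the normal.

apply_moves:
  claw: [0.02, 0.03, 0.05, 0.07, 0.085, 0.085, 0.085, 0.085, 0.085, 0.085]
  xyz:
    - [0, 0, 0]
    - [0, 0, 0]
    - [0, 0, 0]
    - [0, 0, 0]
    - [0, 0, 0]
    - [0, 0, 0]
    - [0, 0, 0]
    - [0, 0, 0]
    - [0, 0, 0]
    - [0, 0, 0]
  twist:
    - [0, 0, 0]
    - [0, 0, 0]
    - [0, 0, 0]
    - [0, 0, 0]
    - [0, 0, 0]
    - [0, 0, 0]
    - [0, 0, 0]
    - [0, 0, 0]
    - [0, 0, 0]
    - [0, 0, 0]

```text
clock: 15.9
position: [0.5478, -0.0423, 0.114]
tool_rot: [-3.139, 0.611, 1.941]
force: [0.4, -0.6, 0.8]
grip_width: 0.0851
finger_force: 0.0
```

apply_moves:
  claw: [0.085, 0.085, 0.085, 0.085, 0.085, 0.085, 0.085, 0.085, 0.085, 0.085, 0.085, 0.085, 0.085]
  xyz:
    - [0, 0, -0.01]
    - [0, 0, -0.015]
    - [0, 0, -0.02]
    - [0, 0, -0.02]
    - [0, 0, -0.02]
    - [0, 0, -0.02]
    - [0, 0, -0.02]
    - [0, 0, -0.02]
    - [0, 0, 0]
    - [0, 0, 0]
    - [0, 0, 0]
    - [0, 0, 0]
    - [0, 0, 0]
  twist:
    - [0, 0, 0]
    - [0, 0, 0]
    - [0, 0, 0]
    - [0, 0, 0]
    - [0, 0, 0]
    - [0, 0, 0]
    - [0, 0, 0]
    - [0, 0, 0]
    - [0, 0, 0]
    - [0, 0, 0]
    - [0, 0, 0]
    - [0, 0, 0]
    - [0, 0, 0]

```text
clock: 17.2
position: [0.5179, 0.035, 0.2323]
tool_rot: [-3.138, 0.611, 1.941]
force: [-1.0, 0.3, 0.2]
grip_width: 0.0852
finger_force: 0.0
```

Run:
```python
from plan import *
f=bot.grab_frame("scene");a=f["img"]
for i in range(4): b=bot.grab_frame("scene")["img"]
print("motion",np.abs(a.astype(int)-b)[205:300,330:430].mean(),bot.observe()["force"])
save("pics/end.png",cv2.resize(b[205:295,330:430],None,fx=6.6,fy=6.6,interpolation=cv2.INTER_CUBIC))
```

```text
motion 1.950421052631579 [-0.82132299 -1.24425522 -0.41009439]
```

View pics/end.png

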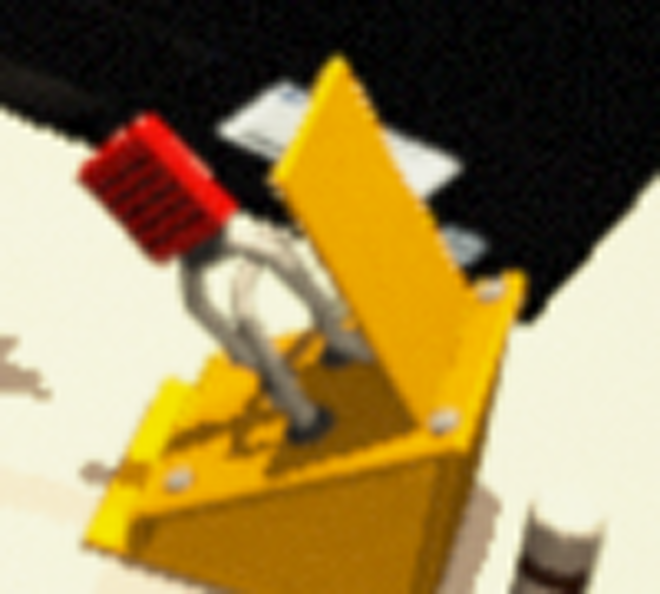

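The hook hangs on the eye by itself, with its tab at (160,190), leaning downhill and with the robot clear. I'll let it settle and check for motion before handing in.

apply_moves:
  claw: [0.085, 0.085, 0.085, 0.085, 0.085, 0.085, 0.085, 0.085, 0.085, 0.085, 0.085, 0.085, 0.085, 0.085, 0.085, 0.085, 0.085, 0.085, 0.085, 0.085]
  xyz:
    - [0, 0, -0.01]
    - [0, 0, -0.01]
    - [0, 0, 0]
    - [0, 0, 0]
    - [0, 0, 0]
    - [0, 0, 0]
    - [0, 0, 0]
    - [0, 0, 0]
    - [0, 0, 0]
    - [0, 0, 0]
    - [0, 0, 0]
    - [0, 0, 0]
    - [0, 0, 0]
    - [0, 0, 0]
    - [0, 0, 0]
    - [0, 0, 0]
    - [0, 0, 0]
    - [0, 0, 0]
    - [0, 0, 0]
    - [0, 0, 0]
  twist:
    - [0, 0, 0]
    - [0, 0, 0]
    - [0, 0, 0]
    - [0, 0, 0]
    - [0, 0, 0]
    - [0, 0, 0]
    - [0, 0, 0]
    - [0, 0, 0]
    - [0, 0, 0]
    - [0, 0, 0]
    - [0, 0, 0]
    - [0, 0, 0]
    - [0, 0, 0]
    - [0, 0, 0]
    - [0, 0, 0]
    - [0, 0, 0]
    - [0, 0, 0]
    - [0, 0, 0]
    - [0, 0, 0]
    - [0, 0, 0]

```text
clock: 19.45
position: [0.5139, 0.0461, 0.2491]
tool_rot: [-3.139, 0.611, 1.941]
force: [-0.1, 0.9, 0.1]
grip_width: 0.0853
finger_force: 0.0
```

Run:
```python
from plan import *
old=cv2.imread("pics/end.png")
g=lambda:bot.grab_frame("scene")["img"]
a=g()
for i in range(12): b=g()
m=lambda x:[round(float(v),2) for v in np.argwhere((x[205:295,330:430,0]>150)&(x[205:295,330:430,1]<50)).mean(0)]
print("red centroid now, +0.6s",m(a),m(b),"earlier",m(np.pad(cv2.resize(old[:,:,::-1],(100,90),interpolation=cv2.INTER_AREA),((205,0),(330,0),(0,0)))))
print("diff hook/noise",np.abs(a.astype(int)-b)[215:270,340:385].mean(),np.abs(a.astype(int)-b)[205:260,400:430].mean())
```

```text
red centroid now, +0.6s [24.79, 25.66] [24.68, 25.58] earlier [24.74, 25.56]
diff hook/noise 1.8265319865319865 3.0074747474747476
```

The hook is at rest, so I'm handing in.

```bash
python3 -c "
from workcell import bot
print(bot.job_done())"
```

```text
the job is handed in; nothing more can be done
None
```

The middle-sized snap hook now hangs by itself on the eye bar, at rest with the robot clear, and the job is handed in with no verdict returned. That the gate shut is inferred from the pressing force falling to zero, because the gate was hidden in the last pictures.

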